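Feel both sit pads of the orange-nosed saddle

TASK

On the bicycle saddle with the orange nose, check the padding by touch: with the fingertips press the light grey pad on the rider's left gently until it has sunk at least halfway and stay there for a moment, let it spring back, then do the same with the pad on the rider's right, and draw the hand up well clear. Go lightly, without leaning hard on the saddle or pressing both pads at once, and do not grip, lift, tip or shift it. Do not touch the other two saddles, the cup or the marker.

Things in the scene. Friction and masses are not known exactly. Their poses are not given: they have to be found in the camera images.
- saddle_orange: Black bicycle saddle, orange nose cap (sizes in mm): 273 long, 150 wide at the rear, 44 at the nose, top 90 above the table, on a loose plywood foot 160 x 150 x 12, 0.8 kg. Origin under the foot, midway along the saddle; x to the nose, y to the rider's left, z up. Light grey round sit pads, 40 across, at x -70, y +36 (left) and -36 (right); tops 100 above the table, 10 proud of the shell.
- saddle_orange_left_top (a point): Centre of the top face of the orange-nosed saddle's left sit pad (the rider's left, facing the nose); it goes down with the pad.
- saddle_orange_left (a joint): How far the left sit pad of the orange-nosed saddle is pressed in, m: 0 at rest, 0.008 at its hard stop. It moves straight down and springs back; about 1 N starts it, 4 N sinks it halfway (0.004), 6.7 N brings it to the stop.
- saddle_orange_right_top (a point): Centre of the top face of the orange-nosed saddle's right sit pad (the rider's right, facing the nose); it goes down with the pad.
- saddle_orange_right (a joint): How far the right sit pad of the orange-nosed saddle is pressed in, m: 0 at rest, 0.008 at its hard stop. It moves straight down and springs back; about 1 N starts it, 4 N sinks it halfway (0.004), 6.7 N brings it to the stop.
- saddle_blue: A bystander, not to be touched: the same saddle on the same foot with the same light grey pads, but with a blue nose cap. Same size, origin and axes.
- saddle_green: A bystander, not to be touched: the same saddle on the same foot with the same light grey pads, but with a green nose cap. Same size, origin and axes.
- cup: A bystander: white cup, 72 mm across and 85 mm tall, beyond the saddles' wide ends, between two noses. Origin at the centre of its underside.
- marker: A bystander: grey marker pen with a black cap lying on the table, 134 mm long along its x, 17 mm thick. Origin at table height, 64 mm from the pen's grey end.

How it is judged:
By the outcome, as a careful person would: the job done as asked, in the order asked, and still so for the second after the job is handed in, with the robot touching nothing.
It also fails if it takes over 40 s, if anything falls off the work surface, if the arm or the gripper's body presses on something with over 40 N, if the wrist force passes 120 N, or if a joint passes its speed limit or range.

ROBOT

A 6-joint arm with a two-finger parallel gripper is mounted at the origin on the work surface. World frame = base frame: x ahead of the robot, y to its left, z up, the work surface at z = 0. Lengths are in mm, angles in rad, forces in N, time in s.
With the tool pointing down it reaches from about 375 to 900 mm from the base axis. Payload 3.1 kg.
Tool frame: the origin (TCP) lies between the finger pads, 19 mm behind the fingertips; this is the grasp point; z points along the fingers, y is the line along which they close (so a half turn about z gives the same grasp; the last joint's range is limited). The gripper opens to 87 mm and grips with 3 to 60 N. Pads are 19 mm wide; open, the fingers measure 117 mm over their backs; the gripper's body (75 mm by 190 mm) begins 51 mm behind the grasp point.
Start: joints at [-1.429, 0.527, 1.433, -0, 1.181, -0.178], TCP at [196.508, -593.28, 241.248] pointing down, gripper open.
Joint ranges: [-3.08, 3.08], [-0.75, 2.2], [0.22, 2.44], [-1.43, 4.57], [0, 2.65], [-2.85, 2.85]. Speed limits (rad/s): [2.79, 2.79, 3.14, 3.14, 3.14, 3.14].

INTERFACE

Orientations are given as a rotation vector (axis times angle).
In Python, from cell import status, capture, camera_info, job gives the robot as it stands.
- The arm moves only by the tool carry_out, never from a script. Its argument "series" is a list of rows, each an object with "travel": the shift along the tool's x, y, z in mm, a list of three; "angular": the turn, a rotation vector about the tool's x, y, z in degrees, a list of three. In form: [{"travel": [dx, dy, dz], "angular": [rx, ry, rz]}, ...]. A call has 1 to 5 rows; each row shifts and turns the commanded pose from where the row before left it, along the tool's axes as they then stand; what a row does not reach is not made up. A row lasts 1/8 s, in which the tool goes at most 62.5 mm and 10.7 degrees, less where a joint would pass 70% of its speed; a pose out of reach is approached as far as the arm can. A call is refused whole if a number of a shift passes 62.5 or a number of a turn 10.7, either way. A call with a gripper value outside its range is refused whole. "jaw" is the finger opening in mm, from 0 to 87, set as the call begins (left out, the last holds). The fingers move at their own pace and stop on an object; the grip force is fixed at half the most. Time passes only in rows, so rows that do not move let the fingers close. It gives the time, the measured TCP pose, the force, the opening and the grip force at its end, in the units of the state.
- status.observe(): the state, without advancing time (a new reading comes with each control period).
- capture(name): name is "scene" or "top" or "wrist"; returns (picture, depth): 420x560x3 uint8, red, green, blue; 420x560 float32, mm along the optical axis (not along the pixel's ray), 0 where there is no reading.
- camera_info(name): a dict with "fx", "fy", "cx", "cy" (pixels), "position" and "attitude" of the camera in the world. Camera axes: x right, y down, z forward; pixel columns grow to the right and rows downward; lengths in mm; the calibration is good to about 2 mm. A picture is of the moment at which its call begins: read the wrist's pose just before it. camera_info takes no time and is no camera call; for the wrist camera it gives the pose at the moment of the call.
- job.sign_off(): hands the job in; it is judged then, once.
The state is a dict: "time": time; "q": joint angles; "qvel": joint speeds; "effort": joint torques, N m; "eef_pos": TCP position; "tool_rot": TCP orientation; "contact_force": force on the tool from outside, world axes, zero at the start; "moment": the same for the moment, N m; "opening": finger opening in mm; "grasp_force": force on a finger pad.
Only numpy, scipy, OpenCV 4.12 (cv2) and the standard library are available. Lean on these libraries where they do the work, as an engineer would, in place of code of your own. Each camera call takes 0.05 s, during which the arm holds its last target. There are 200 camera calls.

## Working session

There is one attempt and no reset: what is moved stays moved. The work goes in short steps, Python scripts to look and compute and a tool call to move; the robot and the scene stay as the last step left them, time stands still between calls to the robot, and variables do not carry over. Pictures are saved under pics/ and viewed, at most 10 in all, crops included, and the job is handed in when it is done.

Besides the shell and the picture viewer there is one more tool, called as a command line: name --argument value ..., lists and objects as JSON in quotes. carry_out: Moves the arm, as the interface text tells. Its arguments: {"type":"object","properties":{"series":{"type":"array","items":{"type":"object","properties":{"travel":{"type":"array","items":{"type":"number"}},"angular":{"type":"array","items":{"type":"number"}}}}},"jaw":{"type":"number"}},"required":["series"]}

```bash
mkdir -p pics
cat > h.py <<'E'
import numpy as np,cv2
from scipy.spatial.transform import Rotation as R
from cell import status,capture,camera_info,job
def cam(name):
    i=camera_info(name);p,d=capture(name);return i,p,d
def world(i,d,u,v):
    z=d[v,u];a=np.array(i['attitude'],float)
    M=a if a.shape==(3,3) else R.from_rotvec(a).as_matrix()
    return np.array(i['position'])+M@np.array([(u-i['cx'])/i['fx']*z,(v-i['cy'])/i['fy']*z,z])
E
python3 - <<'E'
from h import *
i,p,d=cam('top');print(i);np.savez('top.npz',d=d);cv2.imwrite('pics/top.png',p[:,:,::-1])
s=status.observe();print(s)
E
```

```text
{'fx': 480.0394561470825, 'fy': 480.0394561470825, 'cx': 285.08207906538854, 'cy': 210.85716850891617, 'position': array([ 386.19643529,  -27.16261397, 1270.58864949]), 'attitude': array([-2.10968614,  2.13023951, -0.20210575])}
{'time': 0.05, 'q': array([-1.42951685e+00,  5.28424156e-01,  1.43388815e+00,  6.69071710e-07,
        1.18138320e+00, -1.78522430e-01]), 'qvel': array([ 1.80020666e-03, -8.25296834e-05, -1.23726239e-03, -1.44241873e-03,
       -4.92999825e-04, -1.66778827e-03]), 'effort': array([ 8.14237719e-04, -4.41367793e+01, -1.77341455e+01,  6.36636489e-02,
        5.34045557e-02, -3.76254854e-05]), 'eef_pos': array([ 196.40394135, -592.62087787,  240.30189705]), 'tool_rot': array([-3.09943995e+00, -4.99870565e-01, -6.24358870e-05]), 'contact_force': array([ 0.31518759,  0.55686967, -0.16201587]), 'moment': array([ 0.0056311 , -0.06019306,  0.01556786]), 'grasp_force': 0.0, 'opening': 86.97558488465094}
```

View pics/top.png

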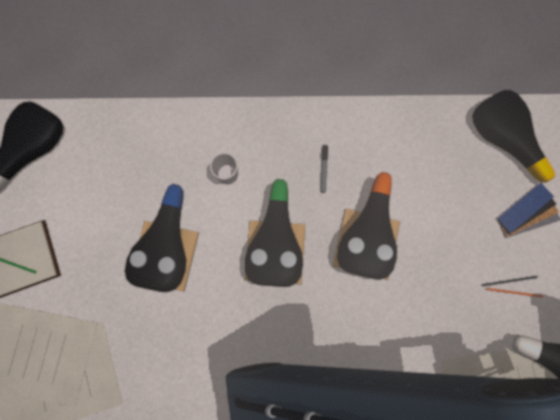

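The orange-nosed saddle is the rightmost of the three, with its nose at (383,183). Facing the nose, its left pad is at about (355,245) and its right pad at (385,253).

Run:
```python
from h import *
i=camera_info('top');d=np.load('top.npz')['d'];p=cv2.imread('pics/top.png')
L=(p.min(2)>120).astype(np.uint8)
for n,(u,v) in dict(L=(355,245),R=(385,253),nose=(383,183)).items():
    c=(u,v)
    if n!='nose':
        m=L[v-12:v+13,u-12:u+13];k,lab,st,ce=cv2.connectedComponentsWithStats(m);j=lab[12,12];c=ce[j]+[u-12,v-12];print(st[j])
    print(n,c,world(i,d,int(round(c[0])),int(round(c[1]))))
s=status.observe();M=R.from_rotvec(s['tool_rot']).as_matrix();print(M)
```

```text
[  6   5  15  15 182]
L [355.90659341 245.03846154] [ 527.30002744 -200.08164292   93.76751209]
[  4   4  16  15 184]
R [384.52717391 252.16847826] [ 509.09379548 -270.10729448   96.1478128 ]
nose (383, 183) [ 687.49337971 -277.14764413   79.34725834]
[[ 9.49297848e-01  3.14377971e-01 -2.95489266e-04]
 [ 3.14377887e-01 -9.49295639e-01  2.08198471e-03]
 [ 3.74023455e-04 -2.06931889e-03 -9.99997789e-01]]
```

carry_out --series '[{"travel":[36,-22,0]},{"travel":[36,-22,0]},{"travel":[36,-22,0]},{"travel":[36,-22,0]},{"travel":[36,-22,0]}]' --jaw 0

```text
validation failed for argument at $.se...
```

carry_out --series '[{"travel":[36,-22,0]},{"travel":[36,-22,0]},{"travel":[36,-22,0]},{"travel":[20,-12,0]},{"travel":[0,0,0]}]'

```text
validation failed for argument at $.se...
```

Angular is needed in each row.

carry_out --series '[{"travel":[36,-22,0],"angular":[0,0,0]},{"travel":[36,-22,0],"angular":[0,0,0]},{"travel":[36,-22,0],"angular":[0,0,0]},{"travel":[36,-22,0],"angular":[0,0,0]},{"travel":[36,-22,0],"angular":[0,0,0]}]' --jaw 0

```text
time: 0.68
eef_pos: [333.4, -430.8, 240.7]
tool_rot: [-3.1, -0.5, 0.0]
contact_force: [0.5, 0.1, 0.5]
opening: 45.2
grasp_force: 0.0
```

carry_out --series '[{"travel":[36,-22,0],"angular":[0,0,0]},{"travel":[36,-22,0],"angular":[0,0,0]},{"travel":[36,-22,0],"angular":[0,0,0]},{"travel":[20,-12,0],"angular":[0,0,0]},{"travel":[0,0,0],"angular":[0,0,0]}]'

```text
time: 1.3
eef_pos: [430.3, -316.3, 240.8]
tool_rot: [-3.099, -0.505, 0.001]
contact_force: [-0.0, -0.4, -0.8]
opening: 1.7
grasp_force: 0.0
```

Run:
```python
from h import *
i,p,d=cam('wrist');cv2.imwrite('pics/w1.png',p[:,:,::-1]);np.savez('w1.npz',d=d,**{k:np.array(v) for k,v in i.items()})
```

```text
(no output)
```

View pics/w1.png

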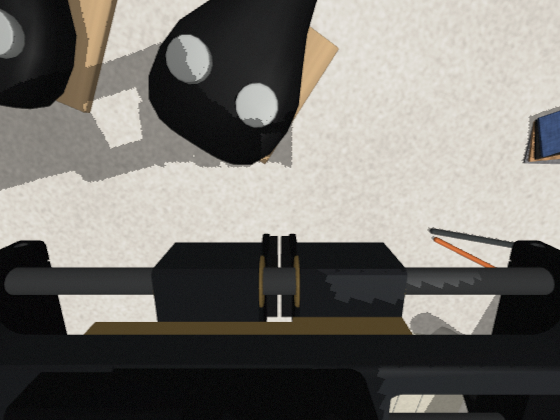

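The wrist view shows the left pad centred near (187,59), partly in shadow, and the right pad near (257,105). The closed fingers are at (280,280).

Run:
```python
from h import *
z=np.load('w1.npz');i={k:z[k] for k in z.files};d=z['d']
T=status.observe();M=R.from_rotvec(T['tool_rot']).as_matrix()
for u,v in [(187,59),(257,105)]:
    w=world(i,d,u,v);print(w,M.T@(w-T['eef_pos']))
print(T['eef_pos'])
```

```text
[ 523.87412381 -199.05441712  100.29344341] [126.78828859 -82.4179343  140.51439468]
[ 506.76044454 -269.11309327   99.62416529] [ 88.4049593  -21.36198817 141.17434156]
[ 429.78139871 -317.37998211  240.8562439 ]
```

carry_out --series '[{"travel":[32,-21,0],"angular":[0,0,0]},{"travel":[32,-21,0],"angular":[0,0,0]},{"travel":[32,-20,0],"angular":[0,0,0]},{"travel":[32,-20,20],"angular":[0,0,0]},{"travel":[0,0,40],"angular":[0,0,0]}]'

```text
time: 1.98
eef_pos: [527.9, -200.2, 182.0]
tool_rot: [3.097, 0.503, 0.007]
contact_force: [-0.0, -0.3, -0.8]
opening: 0.3
grasp_force: 0.0
```

carry_out --series '[{"travel":[0,0,30],"angular":[0,0,0]},{"travel":[0,0,15],"angular":[0,0,0]},{"travel":[0,0,0],"angular":[0,0,0]},{"travel":[0,0,0],"angular":[0,0,0]}]'

```text
time: 2.48
eef_pos: [526.1, -200.9, 137.2]
tool_rot: [3.1, 0.499, 0.003]
contact_force: [-0.3, 0.2, -0.5]
opening: 0.9
grasp_force: 0.0
```

Run:
```python
from h import *
i,p,d=cam('wrist');cv2.imwrite('pics/w2.png',p[:,:,::-1]);print(status.observe()['eef_pos'],status.observe()['contact_force'])
```

```text
[ 526.26538074 -200.80195908  137.48594656] [ 1.05782607 -0.72063168 -0.14946575]
```

View pics/w2.png

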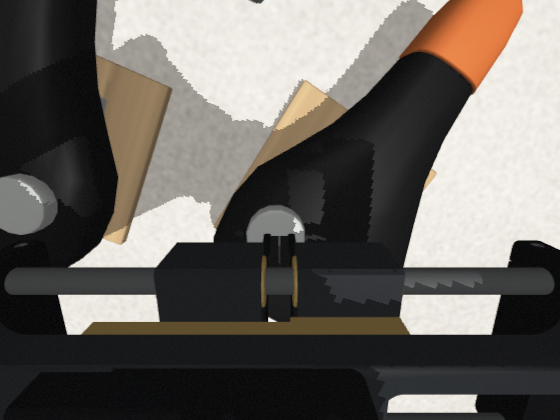

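The orange-nosed saddle's left pad is visible just ahead of the fingertips, spanning columns 247–305 with its top edge at row 205. I'll check this against the calibration.

Run:
```python
from h import *
i=camera_info('wrist');M=R.from_rotvec(i['attitude']).as_matrix();P=np.array(i['position'])
S=status.observe();T=R.from_rotvec(S['tool_rot']).as_matrix()
f=lambda X:(lambda c:[round(i['fx']*c[0]/c[2]+i['cx']),round(i['fy']*c[1]/c[2]+i['cy'])])(M.T@(np.array(X)-P))
for n,C in dict(est=(525.5,-200.,100),tcp=(S['eef_pos'][0],S['eef_pos'][1],100)).items():
    C=np.array(C,float);print(n,C,f(C),[f(C+T@np.array(o)) for o in [(20,0,0),(0,20,0),(0,-20,0)]])
print('tip',f(S['eef_pos']+T@[0,0,19.]),[f(S['eef_pos']+T@[a,b,19.]) for a,b in[(9.5,15),(9.5,-15)]])
```

```text
est [ 525.5 -200.   100. ] [277, 237] [[277, 208], [307, 237], [247, 237]]
tcp [ 526.26538074 -200.80195908  100.        ] [279, 236] [[279, 207], [309, 236], [249, 236]]
tip [279, 248] [[304, 233], [254, 233]]
```

carry_out --series '[{"travel":[1,-2,8],"angular":[0,0,0]},{"travel":[0,0,6],"angular":[0,0,0]},{"travel":[0,0,2],"angular":[0,0,0]},{"travel":[0,0,0],"angular":[0,0,0]}]'

```text
time: 3.02
eef_pos: [525.7, -197.6, 120.0]
tool_rot: [-3.101, -0.5, 0.001]
contact_force: [-0.8, 0.3, 1.0]
opening: 0.7
grasp_force: 0.0
```

carry_out --series '[{"travel":[0,0,1],"angular":[0,0,0]},{"travel":[0,0,1],"angular":[0,0,0]},{"travel":[0,0,1],"angular":[0,0,0]},{"travel":[0,0,0],"angular":[0,0,0]}]'

```text
time: 3.52
eef_pos: [526.0, -197.8, 117.4]
tool_rot: [3.101, 0.5, 0.001]
contact_force: [0.4, 0.9, 2.6]
opening: 0.5
grasp_force: 1.0
```

carry_out --series '[{"travel":[0,0,1],"angular":[0,0,0]},{"travel":[0,0,1],"angular":[0,0,0]},{"travel":[0,0,1],"angular":[0,0,0]},{"travel":[0,0,1],"angular":[0,0,0]},{"travel":[0,0,0],"angular":[0,0,0]}]'

```text
time: 4.15
eef_pos: [526.0, -197.8, 113.4]
tool_rot: [3.101, 0.5, 0.001]
contact_force: [-0.1, -0.9, 4.6]
opening: 0.4
grasp_force: 2.4
```

carry_out --series '[{"travel":[0,0,0],"angular":[0,0,0]},{"travel":[0,0,0],"angular":[0,0,0]}]'

```text
time: 4.4
eef_pos: [526.0, -197.8, 113.4]
tool_rot: [3.101, 0.5, 0.001]
contact_force: [-0.1, 1.5, 5.5]
opening: 0.3
grasp_force: 2.4
```

carry_out --series '[{"travel":[0,0,0.5],"angular":[0,0,0]},{"travel":[0,0,0],"angular":[0,0,0]},{"travel":[0,0,0],"angular":[0,0,0]},{"travel":[0,0,0],"angular":[0,0,0]},{"travel":[0,0,0],"angular":[0,0,0]}]'

```text
time: 5.03
eef_pos: [526.0, -197.8, 112.9]
tool_rot: [3.101, 0.5, 0.001]
contact_force: [0.5, -0.5, 4.9]
opening: 0.5
grasp_force: 2.6
```

carry_out --series '[{"travel":[0,0,0],"angular":[0,0,0]},{"travel":[0,0,0],"angular":[0,0,0]},{"travel":[0,0,0],"angular":[0,0,0]},{"travel":[0,0,0],"angular":[0,0,0]}]'

```text
time: 5.52
eef_pos: [526.0, -197.8, 112.9]
tool_rot: [3.101, 0.5, 0.001]
contact_force: [0.6, 0.0, 6.0]
opening: 0.2
grasp_force: 2.6
```

carry_out --series '[{"travel":[0,0,-3],"angular":[0,0,0]},{"travel":[0,0,-4],"angular":[0,0,0]},{"travel":[0,0,-10],"angular":[0,0,0]},{"travel":[0,0,-15],"angular":[0,0,0]},{"travel":[0,0,0],"angular":[0,0,0]}]'

```text
time: 6.15
eef_pos: [526.6, -198.2, 146.3]
tool_rot: [3.099, 0.5, 0.004]
contact_force: [0.5, -0.3, 0.2]
opening: 0.5
grasp_force: 0.0
```

carry_out --series '[{"travel":[-13,20,0],"angular":[0,0,0]},{"travel":[-13,20,0],"angular":[0,0,0]},{"travel":[-13,21,0],"angular":[0,0,0]},{"travel":[0,0,9],"angular":[0,0,0]},{"travel":[0,0,0],"angular":[0,0,0]}]'

```text
time: 6.78
eef_pos: [507.1, -266.6, 134.6]
tool_rot: [-3.099, -0.499, 0.003]
contact_force: [-0.1, 0.2, 0.1]
opening: 0.4
grasp_force: 0.0
```

Run:
```python
from h import *
i,p,d=cam('wrist');cv2.imwrite('pics/w3.png',p[:,:,::-1])
M=R.from_rotvec(i['attitude']).as_matrix();P=np.array(i['position'])
S=status.observe();T=R.from_rotvec(S['tool_rot']).as_matrix()
f=lambda X:(lambda c:[round(i['fx']*c[0]/c[2]+i['cx']),round(i['fy']*c[1]/c[2]+i['cy'])])(M.T@(np.array(X)-P))
C=np.array([*S['eef_pos'][:2],100]);print(S['eef_pos'],f(C),[f(C+T@np.array(o)) for o in [(20,0,0),(0,20,0),(0,-20,0)]])
```

```text
[ 507.41938647 -266.52119831  134.95148509] [279, 237] [[279, 208], [310, 237], [248, 237]]
```

View pics/w3.png

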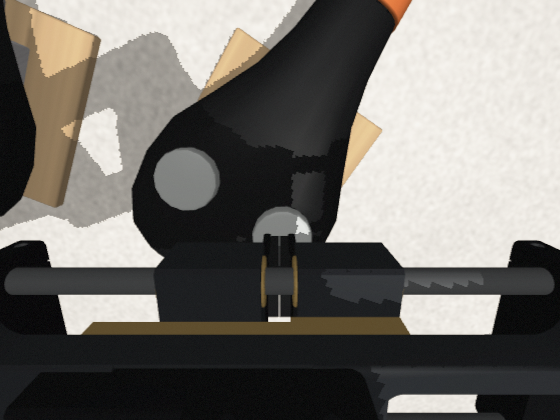

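The right pad spans columns 252–312 with its top at row 207. Its centre is about (282,237), 2 mm off the tool axis. The left pad at (187,179) has sprung back.

carry_out --series '[{"travel":[0,2,8],"angular":[0,0,0]},{"travel":[0,0,5],"angular":[0,0,0]},{"travel":[0,0,2],"angular":[0,0,0]},{"travel":[0,0,0],"angular":[0,0,0]}]'

```text
time: 7.32
eef_pos: [508.6, -269.5, 120.5]
tool_rot: [-3.101, -0.5, 0.001]
contact_force: [-0.3, -0.0, -0.2]
opening: 0.2
grasp_force: 0.0
```

carry_out --series '[{"travel":[0,0,1],"angular":[0,0,0]},{"travel":[0,0,1],"angular":[0,0,0]},{"travel":[0,0,1],"angular":[0,0,0]},{"travel":[0,0,1],"angular":[0,0,0]},{"travel":[0,0,0],"angular":[0,0,0]}]'

```text
time: 7.95
eef_pos: [508.7, -269.8, 116.9]
tool_rot: [3.101, 0.5, 0.0]
contact_force: [-0.9, 0.1, 2.5]
opening: 0.7
grasp_force: 1.2
```

carry_out --series '[{"travel":[0,0,1],"angular":[0,0,0]},{"travel":[0,0,1],"angular":[0,0,0]},{"travel":[0,0,1],"angular":[0,0,0]},{"travel":[0,0,1],"angular":[0,0,0]},{"travel":[0,0,0],"angular":[0,0,0]}]'

```text
time: 8.57
eef_pos: [508.7, -269.9, 112.9]
tool_rot: [3.101, 0.5, 0.0]
contact_force: [-0.7, 0.0, 4.7]
opening: 0.1
grasp_force: 2.6
```

carry_out --series '[{"travel":[0,0,0],"angular":[0,0,0]},{"travel":[0,0,0],"angular":[0,0,0]},{"travel":[0,0,0],"angular":[0,0,0]},{"travel":[0,0,0],"angular":[0,0,0]},{"travel":[0,0,0],"angular":[0,0,0]}]'

```text
time: 9.2
eef_pos: [508.7, -269.9, 113.0]
tool_rot: [3.101, 0.5, 0.0]
contact_force: [-0.7, -0.1, 5.4]
opening: 0.4
grasp_force: 2.6
```

carry_out --series '[{"travel":[0,0,0],"angular":[0,0,0]},{"travel":[0,0,0],"angular":[0,0,0]},{"travel":[0,0,0],"angular":[0,0,0]},{"travel":[0,0,0],"angular":[0,0,0]}]'

```text
time: 9.7
eef_pos: [508.8, -269.9, 113.0]
tool_rot: [3.101, 0.5, 0.0]
contact_force: [-0.2, 1.4, 4.4]
opening: 0.7
grasp_force: 2.6
```

The right pad's force and depth match the left pad's, so I'll draw up clear.

carry_out --series '[{"travel":[0,0,-3],"angular":[0,0,0]},{"travel":[0,0,-4],"angular":[0,0,0]},{"travel":[0,0,-10],"angular":[0,0,0]},{"travel":[0,0,-25],"angular":[0,0,0]},{"travel":[0,0,-35],"angular":[0,0,0]}]'

```text
time: 10.32
eef_pos: [507.7, -269.1, 189.6]
tool_rot: [-3.099, -0.5, 0.004]
contact_force: [0.3, -1.1, 0.5]
opening: 0.1
grasp_force: 0.0
```

carry_out --series '[{"travel":[0,0,-40],"angular":[0,0,0]},{"travel":[0,0,-40],"angular":[0,0,0]},{"travel":[0,0,-20],"angular":[0,0,0]},{"travel":[0,0,0],"angular":[0,0,0]},{"travel":[0,0,0],"angular":[0,0,0]}]'

```text
time: 10.95
eef_pos: [507.9, -269.2, 288.7]
tool_rot: [-3.1, -0.5, 0.003]
contact_force: [0.2, -0.2, 0.3]
opening: 0.2
grasp_force: 0.0
```

Run:
```python
from h import *
S=status.observe();print(S['time'],S['eef_pos'],S['contact_force'],abs(S['qvel']).max())
print(job.sign_off())
```

```text
10.95 [ 507.85670583 -269.15602725  288.66471932] [ 0.16480551 -0.19554014  0.26324455] 0.015775830742322337
the job is handed in; nothing more can be done
None
```

I pressed the left pad and then the right pad of the orange-nosed saddle about 6 mm each (roughly 5 N), held each about 1 s, then raised the hand about 170 mm clear and handed the job in at 10.95 s.

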